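# Line up the ink bottles by size beside the nib grinder

## Robot

A 6-joint arm with a two-finger parallel gripper is mounted at the origin on the work surface. World frame = base frame: x ahead of the robot, y to its left, z up, the work surface at z = 0. Lengths are in m, angles in rad, forces in N, time in s.
With the tool pointing down it reaches from about 0.35 to 0.85 m from the base axis. Payload 8.1 kg.
Tool frame: the origin (TCP) lies on the centre line of the jaws, within the pads' length; the fingertips stand 17 mm ahead of it and the grasp point (between the pads) lies 2 mm behind it; z points along the fingers, y is the line along which they close (so a half turn about z gives the same grasp; the last joint's range is limited). The gripper opens to 93 mm and grips with 3 to 60 N. Pads are 15 mm wide; open, the fingers measure 128 mm over their backs; the gripper's body (75 mm by 188 mm) begins 65 mm behind the grasp point.
Start: joints at [-1.431, 0.13, 1.488, -0, 1.523, -0.085], TCP at [0.134, -0.585, 0.196] pointing down, gripper open.
Joint ranges: [-2.96, 2.96], [-0.89, 2.26], [0.02, 2.5], [-1.34, 4.48], [0, 2.73], [-2.66, 2.66]. Speed limits (rad/s): [2.39, 2.39, 2.79, 3.14, 3.14, 3.14].

## Interface

Orientations are given as a rotation vector (axis times angle).
In Python, from plant import robot, optics, close_job, models gives the robot as it stands.
- The arm moves only by the shell command python3 -m inch 'ROWS' [OPENING] [FORCE]. ROWS is a JSON object of lists of equal length, an entry for each row: "travel": the shift along the tool's x, y, z in m, a list of three; "spin": the turn about the tool's z in rad. In form: {"travel": [[x, y, z], ...], "spin": [spin, ...]}. A call has 1 to 10 rows; each row is the pose to reach, as a shift and turn from the pose commanded when the call began, along the tool's axes at that moment; what a row does not reach only later rows make up. A row lasts 1/12 s, in which the tool goes at most 41.7 mm and 7.16 degrees, less where a joint would pass 70% of its speed; a pose out of reach is approached as far as the arm can. A call with a gripper value outside its range is refused whole. OPENING is the closure, from 0 (fully open) to 1 (shut), set as the call begins (- or left out, the last holds). The fingers move at their own pace and stop on an object; FORCE is the grip in N (left out, the last holds). Time passes only in rows, so rows that repeat a pose let the fingers close. It gives the time, the measured TCP pose, the force, the opening and the grip force at its end, in the units of the state.
- robot.read_state(): the state, without advancing time (a new reading comes with each control period).
- optics.read_camera(name): name is "scene" or "top" or "wrist"; returns (picture, depth): 384x512x3 uint8, red, green, blue; 384x512 float32, m along the optical axis (not along the pixel's ray), 0 where there is no reading.
- optics.camera_info(name): a dict with "camera_matrix" (3x3 intrinsics, pixels), "view" (4x4, takes a point from world to camera coordinates). Camera axes: x right, y down, z forward; pixel columns grow to the right and rows downward; lengths in m; the calibration is good to about 2 mm. A picture is of the moment at which its call begins: read the wrist's pose just before it. camera_info takes no time and is no camera call; for the wrist camera it gives the pose at the moment of the call.
- close_job(): hands the job in; it is judged then, once.
Trained networks look in the newest picture that a camera, given by its name, has taken for a name from the list of things; names that differ only in an ending like _2 or _b are one class to them, and where a whole thing is asked for, a point or a joint stands for the part that bears it (a point fixed in the world has none). Each returns a list of dicts, best first, with "p" (0 to 1); they miss things now and then, are a little off and sometimes report something else, mostly with a low value. They report only what shows in the picture. A call takes as long as a camera call.
- models.look_for(camera, name): "centre" ([x, y, z] in m, in world coordinates, good to about 4 mm: the middle of the surface that is visible of it).
- models.masks_of(camera, name): "region" (384x512 bool, what is visible of it).
The state is a dict: "t": time; "q": joint angles; "dq": joint speeds; "joint_torque": joint torques, N m; "tool_pos": TCP position; "orientation": TCP orientation; "force": force on the tool from outside, world axes, zero at the start; "wrist_torque": the same for the moment, N m; "opening": finger opening in m; "gripper_force": force on a finger pad.
Only numpy, scipy, OpenCV 4.12 (cv2) and the standard library are available. Lean on these libraries where they do the work, as an engineer would, in place of code of your own. Each camera call takes 0.05 s, during which the arm holds its last target. There are 200 camera calls.

## Task

Tidy the ink on the pen-repair bench: stand the four ink bottles on the felt pads of the wooden ink stand in order of size, one centred on each pad, with the smallest at the end nearest the nib grinder (it is the one used to dip-test a freshly ground nib) and the largest at the far end. They are glass and full, so keep them upright and set each one down gently rather than letting it drop.

Things in the scene. Friction and masses are not known exactly. Their poses are not given: they have to be found in the camera images.
- bottle_15ml: The smallest and shortest of four loose closed ink bottles of one make, standing upright: a plain round dark-blue glass body 30 mm in diameter and 27 mm high with a blank paper label, and above it a narrower black screw cap (22 mm diameter) up to 40 mm in all; about 50 g. Origin at the centre of its underside, z up.
- bottle_30ml: The second smallest of four loose closed ink bottles of one make, standing upright: a plain round dark-blue glass body 39 mm in diameter and 43 mm high with a blank paper label, and above it a narrower black screw cap (28 mm diameter) up to 60 mm in all; about 100 g. Origin at the centre of its underside, z up.
- bottle_50ml: The second largest of four loose closed ink bottles of one make, standing upright: a plain round dark-blue glass body 48 mm in diameter and 62 mm high with a blank paper label, and above it a narrower black screw cap (35 mm diameter) up to 80 mm in all; about 180 g. Origin at the centre of its underside, z up.
- bottle_100ml: The largest and tallest of four loose closed ink bottles of one make, standing upright: a plain round dark-blue glass body 58 mm in diameter and 80 mm high with a blank paper label, and above it a narrower black screw cap (42 mm diameter) up to 100 mm in all; about 320 g. Origin at the centre of its underside, z up.
- pad1: Round grey felt pad, 68 mm across, 2 mm thick, at the +y (robot's left) end of the stand. Origin: centre of its underside, z up; its top is 22 mm above the table. The four pads lie 88 mm apart in a straight row along their own y axis, pad1 always leftmost, on the ink stand: a fixed light wooden board 97 mm wide, 372 mm long, its top 20 mm above the table.
- pad2: Round grey felt pad, 68 mm across, 2 mm thick, second from the +y end. Origin: centre of its underside, z up; its top is 22 mm above the table. The four pads lie 88 mm apart in a straight row along their own y axis, pad1 always leftmost, on the ink stand: a fixed light wooden board 97 mm wide, 372 mm long, its top 20 mm above the table.
- pad3: Round grey felt pad, 68 mm across, 2 mm thick, third from the +y end. Origin: centre of its underside, z up; its top is 22 mm above the table. The four pads lie 88 mm apart in a straight row along their own y axis, pad1 always leftmost, on the ink stand: a fixed light wooden board 97 mm wide, 372 mm long, its top 20 mm above the table.
- pad4: Round grey felt pad, 68 mm across, 2 mm thick, at the -y (robot's right) end. Origin: centre of its underside, z up; its top is 22 mm above the table. The four pads lie 88 mm apart in a straight row along their own y axis, pad1 always leftmost, on the ink stand: a fixed light wooden board 97 mm wide, 372 mm long, its top 20 mm above the table.
- grinder: Nib grinder, fixed: aluminium frame, black motor, wooden top with red front, an abrasive wheel at each side, two small gooseneck lamps; 190 x 190 mm at its foot, 260 mm high. Origin: centre of its underside. It stands beyond the stand's left end (y about +0.5 m) or right end (y about -0.5 m); a white ultrasonic cleaner, 130 mm high, stands beyond the other.

How it is judged:
By the outcome, as a careful person would: the job done as asked, in the order asked, and still so for the second after the job is handed in, with the robot touching nothing.
It also fails if it takes over 99 s, if anything falls off the work surface, if the arm or the gripper's body presses on something with over 40 N, if the wrist force passes 120 N, or if a joint passes its speed limit or range.

## Working session

There is one attempt and no reset: what is moved stays moved. The work goes in short steps, Python scripts to look and compute and a shell command to move; the robot and the scene stay as the last step left them, time stands still between calls to the robot, and variables do not carry over. Pictures are saved under pics/ and viewed, at most 14 in all, crops included, and the job is handed in when it is done.

```bash
ls; mkdir -p pics
cat > h.py <<'E'
import numpy as np, cv2
from plant import robot, optics, close_job, models
def snap(c,f):
    im,d=optics.read_camera(c); cv2.imwrite('pics/'+f,im[:,:,::-1]); return im,d
def cloud(c,d):
    i=optics.camera_info(c); K=np.array(i['camera_matrix']); V=np.array(i['view'])
    v,u=np.mgrid[:384,:512]; P=np.stack([(u-K[0,2])/K[0,0]*d,(v-K[1,2])/K[1,1]*d,d,np.ones_like(d)],-1)
    return (P@np.linalg.inv(V).T)[...,:3]
E
python3 - <<'E'
from h import *
s=robot.read_state(); print({k:np.round(v,3).tolist() for k,v in s.items()})
for c in ['scene','top']:
    im,d=snap(c,c+'0.png'); P=cloud(c,d); print(c,np.round(optics.camera_info(c)['view'],2).tolist())
    for n in ['bottle_15ml','bottle_30ml','bottle_50ml','bottle_100ml','pad1','pad2','pad3','pad4','grinder']:
        for r in models.look_for(c,n)[:3]: print(n,np.round(r['centre'],3),round(r['p'],2))
E
```

```text
pics
{'t': 0.0, 'q': [-1.431, 0.131, 1.489, 0.0, 1.523, -0.085], 'dq': [0.0, -0.0, 0.002, 0.0, -0.001, 0.001], 'joint_torque': [0.004, -55.984, -49.176, 0.077, 0.035, -0.0], 'tool_pos': [0.134, -0.584, 0.195], 'orientation': [-3.12, -0.352, 0.0], 'force': [0.347, 0.386, 0.043], 'wrist_torque': [0.04, -0.001, -0.051], 'gripper_force': 0.0, 'opening': 0.093}
scene [[-0.68, 0.73, -0.0, 0.38], [0.56, 0.52, -0.64, -0.29], [-0.47, -0.44, -0.77, 1.66], [0.0, 0.0, 0.0, 1.0]]
bottle_30ml [ 0.474 -0.093  0.041] 0.54
bottle_50ml [0.468 0.157 0.056] 0.76
bottle_100ml [ 0.456 -0.284  0.067] 0.77
pad1 [ 0.617 -0.03   0.023] 0.87
pad1 [0.628 0.05  0.023] 0.82
pad1 [ 0.604 -0.12   0.017] 0.67
pad2 [ 0.617 -0.03   0.023] 0.87
pad2 [0.628 0.05  0.023] 0.82
pad2 [ 0.604 -0.12   0.017] 0.67
pad3 [ 0.617 -0.03   0.023] 0.87
pad3 [0.628 0.05  0.023] 0.82
pad3 [ 0.604 -0.12   0.017] 0.67
pad4 [ 0.617 -0.03   0.023] 0.87
pad4 [0.628 0.05  0.023] 0.82
pad4 [ 0.604 -0.12   0.017] 0.67
grinder [0.633 0.514 0.17 ] 0.67
grinder [0.466 0.157 0.06 ] 0.67
grinder [ 0.604 -0.117  0.018] 0.16
top [[0.02, -1.0, 0.03, -0.02], [-0.98, -0.02, -0.18, 0.56], [0.18, -0.02, -0.98, 1.32], [0.0, 0.0, 0.0, 1.0]]
bottle_15ml [0.584 0.478 0.176] 0.71
bottle_15ml [0.435 0.271 0.039] 0.43
bottle_30ml [ 0.468 -0.101  0.059] 0.57
bottle_50ml [0.45  0.139 0.072] 0.65
bottle_50ml [0.629 0.054 0.021] 0.55
bottle_100ml [ 0.438 -0.291  0.082] 0.87
pad1 [0.644 0.139 0.026] 0.85
pad1 [0.627 0.051 0.02 ] 0.8
pad1 [ 0.605 -0.12   0.019] 0.62
pad2 [0.644 0.139 0.026] 0.85
pad2 [0.627 0.051 0.02 ] 0.8
pad2 [ 0.605 -0.12   0.019] 0.62
pad3 [0.644 0.139 0.026] 0.85
pad3 [0.627 0.051 0.02 ] 0.8
pad3 [ 0.605 -0.12   0.019] 0.62
pad4 [0.644 0.139 0.026] 0.85
pad4 [0.627 0.051 0.02 ] 0.8
pad4 [ 0.605 -0.12   0.019] 0.62
grinder [0.585 0.479 0.176] 0.94
```

View pics/top0.png

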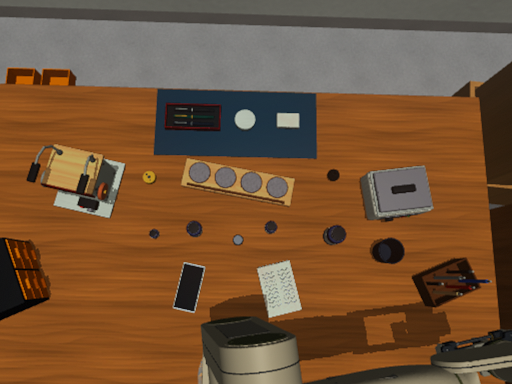

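View pics/scene0.png

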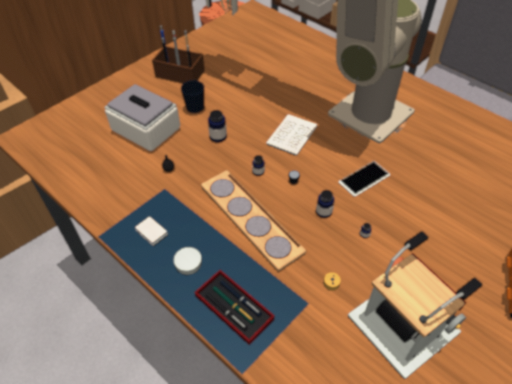

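The top view shows the grinder at the left (+y) (80,175) and the stand's pads at (200,172)…(277,187). The bottles are 15 at (154,233), 50 at (194,229), 30 at (270,227) and 100 at (335,235). The item at (238,240) is a jar with a grey lid, and the item at (333,175) is another object. So 15 ml goes on pad1 and 100 ml on pad4.

```bash
cat > m.py <<'E'
from h import *
G={'15':(.435,.275,.040,.011),'30':(.468,-.10,.060,.014),'50':(.45,.14,.080,.0175),'100':(.438,-.291,.100,.021)}
def caps(P,z0=0,G=G):
    o={}
    for n,(x,y,h,r) in G.items():
        m=(np.hypot(P[...,0]-x,P[...,1]-y)<.05)&(abs(P[...,2]-h-z0)<.006)
        q=P[m]
        if len(q)>3:
            c=(q.max(0)+q.min(0))/2; o[n]=(len(q),np.round(np.r_[q[:,:2].mean(0),c[:2],q[:,2].mean()],4))
    return o
if __name__=='__main__':
    for c in ['top','scene']:
        im,d=optics.read_camera(c); P=cloud(c,d); print(c)
        for k,v in caps(P).items(): print(k,v)
        ii=im.astype(int); z=P[...,2]
        m=(abs(z-.022)<.009)&(abs(P[...,0]-.625)<.08)&(P[...,1]<.22)&(P[...,1]>-.22)&(ii.max(-1)-ii.min(-1)<30)&(ii.mean(-1)>70)
        n,l,st,ce=cv2.connectedComponentsWithStats(m.astype(np.uint8),connectivity=4)
        for k in range(1,n):
            if st[k,4]>60:
                q=P[l==k]; print(st[k,4],np.round(np.r_[q.mean(0),(q.max(0)+q.min(0))[:2]/2, np.ptp(q,0)[:2]],4))
E
python3 m.py
```

```text
top
15 (40, array([0.439 , 0.2776, 0.4397, 0.2767, 0.0394]))
30 (63, array([ 0.4662, -0.101 ,  0.4673, -0.1009,  0.0596]))
50 (100, array([0.4537, 0.1462, 0.4536, 0.147 , 0.0796]))
100 (146, array([ 0.4431, -0.305 ,  0.4434, -0.3052,  0.0997]))
320 [0.6444 0.1391 0.022  0.6436 0.1396 0.0663 0.0672]
320 [0.6293 0.0525 0.0219 0.6285 0.0526 0.0657 0.0673]
314 [ 0.6148 -0.0339  0.0215  0.6142 -0.0332  0.0663  0.0641]
317 [ 0.5998 -0.1205  0.0223  0.6    -0.1203  0.0686  0.0642]
scene
15 (49, array([0.4385, 0.2816, 0.438 , 0.2811, 0.0379]))
30 (52, array([ 0.4664, -0.0966,  0.4661, -0.0959,  0.0582]))
50 (106, array([0.4543, 0.1508, 0.4531, 0.1503, 0.0782]))
100 (96, array([ 0.4429, -0.3001,  0.4428, -0.3015,  0.0983]))
281 [ 0.6006 -0.119   0.0203  0.6007 -0.1196  0.064   0.0628]
314 [ 0.6157 -0.032   0.0203  0.6145 -0.0308  0.0652  0.0676]
356 [0.6308 0.0547 0.0205 0.6305 0.0532 0.0655 0.0663]
389 [0.6454 0.1409 0.0204 0.6449 0.1412 0.064  0.0652]
```

```bash
python3 -m inch '{"travel":[[0,0,0],[0,0,0],[0,0,0],[0,0,0],[0,0,-0.02],[0,0,-0.05],[0,0,-0.08],[0,0,-0.08]],"spin":[0.12,0.24,0.36,0.48,0.6,0.72,0.84,0.96]}' 0 20
```

```text
t: 1.77
tool_pos: [0.1342, -0.5875, 0.284]
orientation: [2.92, -1.134, 0.008]
force: [0.3, -0.9, 1.2]
opening: 0.093
gripper_force: 0.0
```

```bash
cat > go.py <<'E'
import sys
from h import *
from scipy.spatial.transform import Rotation as R
P={'b15':(.4388,.2795),'b30':(.4663,-.0985),'b50':(.454,.1485),'b100':(.443,-.303),
'p1':(.645,.140),'p2':(.630,.0535),'p3':(.6152,-.033),'p4':(.6002,-.1198)}
s=robot.read_state(); M=R.from_rotvec(s['orientation']).as_matrix()
yaw=np.arctan2(M[1,0],M[0,0]); 
for a in sys.argv[1:]:
    n,z=a.split(','); t=np.r_[P[n],float(z)]
    print(a,'delta',np.round((t-s['tool_pos'])@M,4))
print('spin',round(yaw-np.radians(80.2),3),'tilt',np.round(M[:,2],3),'pos',np.round(s['tool_pos'],4),'q',np.round(s['q'],2),'t',round(s['t'],2),'F',np.round(s['force'],1),s['opening'])
E
python3 go.py b100,.28
```

```text
b100,.28 delta [ 0.0358 -0.4184  0.0017]
spin -2.141 tilt [ 0.001 -0.01  -1.   ] pos [ 0.1342 -0.5875  0.284 ] q [-1.43  0.11  1.35  0.    1.67  0.88] t 1.77 F [ 0.3 -0.9  1.2] 0.09300881850062587
```

```bash
python3 -m inch '{"travel":[[0.003,-0.035,0],[0.006,-0.07,0],[0.01,-0.11,0],[0.013,-0.15,0],[0.016,-0.19,0],[0.02,-0.23,0],[0.023,-0.27,0],[0.027,-0.32,0],[0.031,-0.37,0],[0.036,-0.418,0]],"spin":[-0.12,-0.24,-0.36,-0.48,-0.6,-0.72,-0.84,-0.96,-1.08,-1.2]}'
python3 go.py b100,.19
```

```text
t: 2.6
tool_pos: [0.4245, -0.3132, 0.2767]
orientation: [3.054, 0.732, 0.001]
force: [0.6, -0.8, 0.5]
opening: 0.093
gripper_force: 0.0
b100,.19 delta [ 0.0211 -0.0008  0.0867]
spin -0.929 tilt [ 0.001 -0.001 -1.   ] pos [ 0.4245 -0.3132  0.2767] q [-0.73 -0.09  1.56 -0.    1.66  0.37] t 2.6 F [ 0.6 -0.8  0.5] 0.09297765930742778
```

```bash
python3 -m inch '{"travel":[[0,0,0],[0,0,0.01],[0,0,0.02],[0,0,0.03],[0,0,0.04],[0,0,0.05],[0,0,0.06],[0,0,0.06],[0,0,0.06],[0,0,0.06]],"spin":[-0.12,-0.24,-0.36,-0.48,-0.6,-0.72,-0.84,-0.94,-0.94,-0.94]}'
python3 go.py b100,.06
python3 - <<'E'
from m import *
im,d=snap('wrist','w1.png'); P=cloud('wrist',d); print(caps(P)); print(models.look_for('wrist','bottle_100ml')[:2])
E
```

```text
t: 3.43
tool_pos: [0.4235, -0.3149, 0.2165]
orientation: [2.401, 2.026, 0.0]
force: [-0.2, -0.2, 0.4]
opening: 0.0931
gripper_force: 0.0
b100,.06 delta [0.0151 0.0172 0.1565]
spin 0.002 tilt [ 0. -0. -1.] pos [ 0.4235 -0.3149  0.2165] q [-0.74 -0.07  1.66  0.    1.56 -0.57] t 3.43 F [-0.2 -0.2  0.4] 0.09307379314335965
{'100': (1183, array([ 0.4419, -0.3022,  0.4419, -0.3028,  0.1001]))}
[]
```

View pics/w1.png

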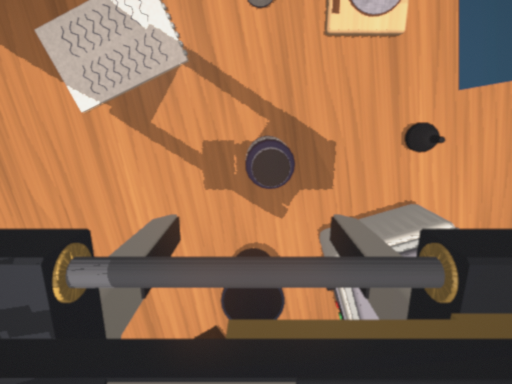

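The bottle's cap is at (270,163) and nothing is around it that the fingers would touch. Wrist depth agrees with the fixed cameras to 1 mm.

```bash
python3 -m inch '{"travel":[[0.008,0.009,0],[0.0155,0.0165,0],[0.0155,0.0165,0.03],[0.0155,0.0165,0.06],[0.0155,0.0165,0.09],[0.0155,0.0165,0.12],[0.0155,0.0165,0.145],[0.0155,0.0165,0.155],[0.0155,0.0165,0.156],[0.0155,0.0165,0.156]],"spin":[0,0,0,0,0,0,0,0,0,0]}'
python3 go.py b100,.06
```

```text
t: 4.37
tool_pos: [0.4428, -0.302, 0.0607]
orientation: [-2.398, -2.03, -0.0]
force: [0.2, 0.1, 1.4]
opening: 0.093
gripper_force: 0.0
b100,.06 delta [-0.001   0.0004  0.0007]
spin 0.005 tilt [-0.  0. -1.] pos [ 0.4428 -0.302   0.0607] q [-0.69  0.07  1.81  0.    1.26 -0.53] t 4.37 F [0.2 0.1 1.4] 0.09302127840106342
```

```bash
python3 -m inch '{"travel":[[0,0,0],[0,0,0],[0,0,0],[0,0,0],[0,0,0],[0,0,0],[0,0,0],[0,0,0]],"spin":[0,0,0,0,0,0,0,0]}' 1 25
python3 go.py b100,.06
```

```text
t: 5.03
tool_pos: [0.4422, -0.3023, 0.0604]
orientation: [-2.398, -2.029, -0.0]
force: [-1.2, 0.2, 0.1]
opening: 0.044
gripper_force: 0.0
b100,.06 delta [-0.0006  0.0009  0.0004]
spin 0.005 tilt [-0.  0. -1.] pos [ 0.4422 -0.3023  0.0604] q [-0.7   0.07  1.81  0.    1.26 -0.53] t 5.03 F [-1.2  0.2  0.1] 0.04397043008415752
```

```bash
python3 - <<'E'
from m import *
im,d=snap('wrist','w2.png'); P=cloud('wrist',d); print(caps(P))
im,d=optics.read_camera('top'); print(caps(cloud('top',d)))
im,d=snap('scene','s2.png'); print(caps(cloud('scene',d)))
im=cv2.imread('pics/s2.png')[60:260,130:380]; a=cv2.resize(im,None,fx=2,fy=2); b=cv2.imread('pics/w2.png'); c=np.zeros((400,800,3),np.uint8); c[:,:400]=cv2.resize(a,(400,400)); c[:,400:]=cv2.resize(b,(400,400)); cv2.imwrite('pics/c2.png',c)
E
python3 go.py
```

```text
{'100': (3824, array([ 0.4429, -0.2968,  0.443 , -0.2979,  0.0998]))}
{'15': (39, array([0.439 , 0.2781, 0.4394, 0.2777, 0.0399])), '30': (62, array([ 0.4663, -0.1006,  0.4674, -0.1021,  0.0595])), '50': (97, array([0.4537, 0.1462, 0.454 , 0.147 , 0.0796]))}
{'15': (45, array([0.4379, 0.2819, 0.4371, 0.2814, 0.0379])), '30': (56, array([ 0.4655, -0.0965,  0.465 , -0.0989,  0.0577])), '50': (104, array([0.4542, 0.1507, 0.4534, 0.1489, 0.0784])), '100': (129, array([ 0.4433, -0.2976,  0.4429, -0.2997,  0.0988]))}
spin 0.005 tilt [ 0.  0. -1.] pos [ 0.4423 -0.3023  0.0603] q [-0.7   0.07  1.81  0.    1.26 -0.53] t 5.18 F [0.3 0.2 0.7] 0.04141035871254447
```

View pics/c2.png

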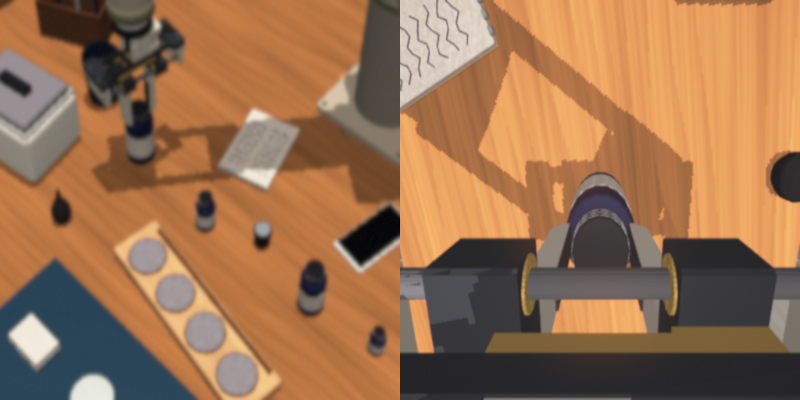

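Run:
```python
from m import *
s=robot.read_state(); print(s['opening'],s['gripper_force'],s['t'],s['tool_pos'])
im,d=optics.read_camera('scene'); P=cloud('scene',d)
m=(abs(P[...,0]-.443)<.12)&(abs(P[...,1]+.30)<.05)&(P[...,2]>.01)
q=P[m]
for z in np.arange(.01,.24,.01):
    k=q[abs(q[:,2]-z)<.005]; 
    if len(k): print(round(z,3),len(k),np.round([k[:,0].min(),k[:,0].max(),k[:,1].min(),k[:,1].max()],3))
s=robot.read_state(); print(s['opening'],s['gripper_force'],s['t'])
im=cv2.imread('pics/s2.png')[60:180,160:280]; cv2.imwrite('pics/c3.png',cv2.resize(im,(600,600),interpolation=cv2.INTER_CUBIC))
```

```text
0.04141035871254447 24.999955594539642 5.1833 [ 0.44230639 -0.30232118  0.06032767]
0.01 15 [ 0.426  0.47  -0.313 -0.273]
0.02 40 [ 0.428  0.474 -0.319 -0.271]
0.03 40 [ 0.423  0.471 -0.319 -0.271]
0.04 38 [ 0.426  0.472 -0.314 -0.272]
0.05 44 [ 0.421  0.472 -0.31  -0.272]
0.06 45 [ 0.421  0.47  -0.321 -0.271]
0.07 45 [ 0.426  0.47  -0.317 -0.273]
0.08 67 [ 0.414  0.471 -0.313 -0.271]
0.09 52 [ 0.408  0.476 -0.32  -0.28 ]
0.1 110 [ 0.406  0.478 -0.322 -0.28 ]
0.11 34 [ 0.406  0.479 -0.308 -0.282]
0.12 39 [ 0.406  0.48  -0.314 -0.284]
0.13 36 [ 0.405  0.479 -0.315 -0.285]
0.14 38 [ 0.403  0.48  -0.311 -0.284]
0.15 17 [ 0.408  0.48  -0.308 -0.283]
0.16 9 [ 0.412  0.52  -0.344 -0.287]
0.17 87 [ 0.358  0.533 -0.348 -0.251]
0.18 174 [ 0.356  0.532 -0.342 -0.25 ]
0.19 199 [ 0.354  0.535 -0.347 -0.251]
0.2 206 [ 0.345  0.538 -0.348 -0.251]
0.21 444 [ 0.345  0.54  -0.348 -0.25 ]
0.22 69 [ 0.405  0.464 -0.323 -0.271]
0.23 51 [ 0.406  0.463 -0.322 -0.269]
0.04090984131826383 25.00004142522812 5.2333
```

View pics/c3.png

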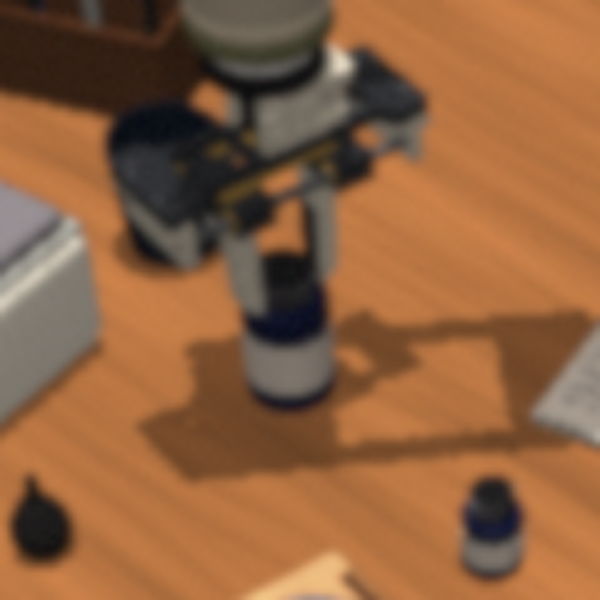

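The fingers stopped at the cap: measured tips are at z≈0.08, though the reported TCP implies 0.043. So the reported z reads about 37 mm too low. I'll open, go lower, and measure the tip height.

```bash
python3 -m inch '{"travel":[[0,0,0],[0,0,0],[0,0,0],[0,0,0],[0,0,0],[0,0,0],[0,0,0],[0,0,0]],"spin":[0,0,0,0,0,0,0,0]}' 0 25
cat > tip.py <<'E'
from m import *
s=robot.read_state(); p=s['tool_pos']; print(p,s['opening'])
for c in ['scene','top']:
    im,d=optics.read_camera(c); P=cloud(c,d)
    r=np.hypot(P[...,0]-p[0],P[...,1]-p[1]); q=P[(r>.042)&(r<.075)&(abs(P[...,1]-p[1])<.03)&(P[...,2]>.012)]
    for sg in (-1,1):
        k=q[(q[:,0]-p[0])*sg>0]
        if len(k): print(c,sg,len(k),'lowest z',np.sort(k[:,2])[:12].round(3))
im,d=optics.read_camera('wrist'); P=cloud('wrist',d); print('w',caps(P))
r=abs(P[...,0]-p[0]); q=P[(r>.035)&(r<.08)&(abs(P[...,1]-p[1])<.03)&(P[...,2]>.012)]
print('wrist z',np.sort(q[:,2])[:20].round(3)); i=optics.camera_info('wrist'); print('cam',np.linalg.inv(i['view'])[:3,3])
E
python3 tip.py
```

```text
t: 5.9
tool_pos: [0.4422, -0.3023, 0.0604]
orientation: [2.398, 2.03, -0.0]
force: [-0.7, -0.5, 0.0]
opening: 0.0898
gripper_force: 0.0
[ 0.44223015 -0.30234207  0.06035481] 0.08977031640785456
scene -1 223 lowest z [0.081 0.082 0.083 0.083 0.084 0.085 0.086 0.086 0.088 0.088 0.088 0.089]
scene 1 507 lowest z [0.083 0.085 0.086 0.086 0.087 0.089 0.091 0.092 0.092 0.093 0.093 0.093]
top -1 755 lowest z [0.186 0.186 0.186 0.187 0.187 0.187 0.188 0.188 0.188 0.188 0.188 0.188]
top 1 231 lowest z [0.173 0.177 0.177 0.178 0.181 0.182 0.182 0.182 0.182 0.182 0.182 0.182]
w {'100': (3562, array([ 0.4387, -0.2965,  0.426 , -0.298 ,  0.0998]))}
wrist z [0.082 0.082 0.082 0.082 0.082 0.082 0.083 0.083 0.083 0.083 0.083 0.083
 0.083 0.083 0.083 0.083 0.083 0.083 0.083 0.083]
cam [ 0.45258665 -0.23509472  0.24861753]
```

Run:
```python
from m import *
s=robot.read_state(); p=s['tool_pos']
for c in ['wrist','scene']:
    im,d=optics.read_camera(c); P=cloud(c,d)
    for lo,hi in ((.08,.1),(.105,.13)):
      for sg in (-1,1):
        k=P[((P[...,0]-p[0])*sg>.035)&((P[...,0]-p[0])*sg<.08)&(abs(P[...,1]-p[1])<.04)&(P[...,2]>lo)&(P[...,2]<hi)]
        if len(k)>4: print(c,lo,sg,len(k),np.percentile(k-p,[2,50,98],axis=0)[:,:2].round(4).tolist())
```

```text
wrist 0.08 -1 442 [[-0.0574, 0.0025], [-0.0471, 0.0169], [-0.0452, 0.0204]]
wrist 0.08 1 449 [[0.0437, -0.0127], [0.0468, 0.0011], [0.059, 0.0029]]
wrist 0.105 -1 968 [[-0.0594, 0.0059], [-0.0486, 0.0189], [-0.0451, 0.0208]]
wrist 0.105 1 961 [[0.0444, -0.0094], [0.0499, 0.0014], [0.061, 0.003]]
scene 0.08 -1 25 [[-0.0587, 0.0037], [-0.049, 0.0171], [-0.0447, 0.0229]]
scene 0.08 1 20 [[0.047, -0.0143], [0.0536, 0.0001], [0.059, 0.0047]]
scene 0.105 -1 42 [[-0.0596, -0.0004], [-0.0507, 0.018], [-0.0453, 0.023]]
scene 0.105 1 37 [[0.0443, -0.0154], [0.0574, -0.0003], [0.063, 0.0058]]
```

```bash
python3 -m inch '{"travel":[[0.003,0,0],[0.003,0,0.01],[0.003,0,0.02],[0.003,0,0.03],[0.003,0,0.038],[0.003,0,0.038],[0.003,0,0.038]],"spin":[0,0,0,0,0,0,0]}'
python3 -m inch '{"travel":[[0,0,0],[0,0,0],[0,0,0],[0,0,0],[0,0,0],[0,0,0],[0,0,0],[0,0,0],[0,0,0]],"spin":[0,0,0,0,0,0,0,0,0]}' 1 25
```

```text
t: 6.73
tool_pos: [0.4419, -0.2987, 0.021]
orientation: [-2.396, -2.028, 0.001]
force: [-0.3, 0.9, 0.3]
opening: 0.0932
gripper_force: 0.0
t: 7.48
tool_pos: [0.443, -0.2996, 0.0227]
orientation: [2.397, 2.029, 0.0]
force: [0.3, 0.5, 2.1]
opening: 0.0578
gripper_force: 25.0
```

```bash
python3 -m inch '{"travel":[[0,0,-0.01],[0,0,-0.025],[0,0,-0.04],[0,0,-0.055],[0,0,-0.07],[0,0,-0.07]],"spin":[0,0,0,0,0,0]}'
python3 go.py p4,.0925
```

```text
t: 7.98
tool_pos: [0.4441, -0.3005, 0.0959]
orientation: [2.395, 2.027, 0.001]
force: [0.7, -1.0, -0.9]
opening: 0.0575
gripper_force: 25.0
p4,.0925 delta [0.2041 0.124  0.0034]
spin 0.005 tilt [ 0.003 -0.003 -1.   ] pos [ 0.4441 -0.3005  0.0959] q [-0.69  0.02  1.79 -0.    1.33 -0.52] t 7.98 F [ 0.7 -1.  -0.9] 0.057544459227554565
```

```bash
python3 -m inch '{"travel":[[0.01,0.006,0],[0.03,0.018,0],[0.055,0.034,0],[0.085,0.052,0],[0.115,0.07,0],[0.145,0.088,0],[0.17,0.103,0],[0.19,0.115,0],[0.204,0.124,0],[0.204,0.124,0]],"spin":[0,0,0,0,0,0,0,0,0,0]}'
python3 -m inch '{"travel":[[0,0,0],[0,0,0],[0,0,0]],"spin":[0,0,0]}'
python3 go.py p4,.0455
cat > chk.py <<'E'
from m import *
import sys
n,pad=sys.argv[1],int(sys.argv[2]); h,r=G[n][2:]
from ast import literal_eval
C={1:(.645,.140),2:(.630,.0535),3:(.6152,-.033),4:(.6002,-.1198)}[pad]
for c in ['wrist','top','scene']:
    im,d=snap(c,f'{c}_{n}_{pad}.png'); P=cloud(c,d); ii=im.astype(int)
    m=(abs(P[...,2]-.022)<.009)&(np.hypot(P[...,0]-C[0],P[...,1]-C[1])<.045)&(ii.max(-1)-ii.min(-1)<30)&(ii.mean(-1)>70)
    q=P[m]; print(c,'pad',len(q), np.round((q.max(0)+q.min(0))[:2]/2,4) if len(q) else '')
    k=P[(np.hypot(P[...,0]-C[0],P[...,1]-C[1])<.05)&(P[...,2]>h+.012)&(P[...,2]<h+.13)&(ii.max(-1)<90)]
    if len(k)>5:
        hz=np.histogram(k[:,2],bins=np.arange(h+.01,h+.131,.004)); b=hz[1][hz[0].argmax()]; k=k[abs(k[:,2]-b-.002)<.005]
        print('  cap z',k[:,2].mean().round(4),'c',np.round((k.max(0)+k.min(0))[:2]/2,4),'mean',k.mean(0)[:2].round(4),len(k),np.ptp(k,0).round(3))
E
python3 chk.py 100 4
```

```text
t: 8.82
tool_pos: [0.5996, -0.1146, 0.0904]
orientation: [-2.393, -2.032, 0.0]
force: [0.5, 0.5, -2.7]
opening: 0.0575
gripper_force: 25.0
t: 9.07
tool_pos: [0.5978, -0.1191, 0.0915]
orientation: [-2.398, -2.028, 0.002]
force: [0.1, 0.0, -3.2]
opening: 0.0575
gripper_force: 25.0
p4,.0455 delta [-0.0003  0.0026  0.046 ]
spin 0.004 tilt [-0.001  0.    -1.   ] pos [ 0.5978 -0.1191  0.0915] q [-0.28  0.23  1.57 -0.    1.34 -0.11] t 9.07 F [ 0.1  0.  -3.2] 0.057535551943033024
wrist pad 1485 [ 0.6015 -0.1106]
  cap z 0.2206 c [ 0.6023 -0.0925] mean [ 0.6033 -0.0921] 8375 [0.091 0.03  0.01 ]
top pad 0 
  cap z 0.2204 c [ 0.5645 -0.115 ] mean [ 0.5615 -0.1113] 32 [0.026 0.069 0.01 ]
scene pad 276 [ 0.6003 -0.1198]
  cap z 0.2201 c [ 0.6022 -0.116 ] mean [ 0.6195 -0.1157] 113 [0.09  0.069 0.01 ]
```

View pics/wrist_100_4.png

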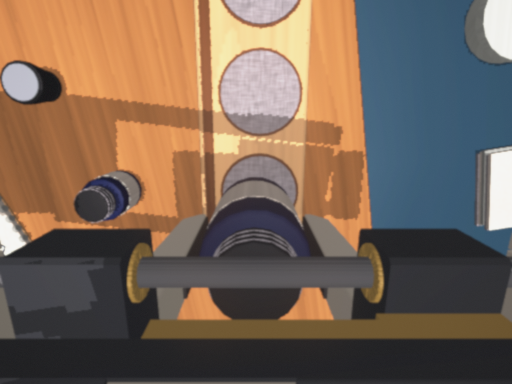

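The bottle is held upright at (255,250) above pad4, with pads 3 and 2 visible at (260,90) and (260,0). I'll fit the pads and the cap in the wrist frame for a relative offset.

```bash
cat > fit.py <<'E'
# offset of held/standing bottle relative to its pad, all from one camera
from h import *
import sys
from scipy.optimize import least_squares
H={'15':(.040,.011,.027,.015),'30':(.060,.014,.043,.0195),'50':(.080,.0175,.062,.024),'100':(.100,.021,.080,.029)}
n,pad,base=sys.argv[1],int(sys.argv[2]),float(sys.argv[3]); cams=sys.argv[4:] or ['wrist']
C={1:(.645,.140),2:(.630,.0535),3:(.6152,-.033),4:(.6002,-.1198)}
h,r,hb,rb=H[n]
def rim(m): # outline pixels
    return m&~cv2.erode(m.astype(np.uint8),np.ones((3,3))).astype(bool)
def circ(q,r,c0):
    f=least_squares(lambda c:np.hypot(q[:,0]-c[0],q[:,1]-c[1])-r,c0,loss='soft_l1',f_scale=.001); return f.x,np.sqrt(np.mean(f.fun**2))
for cam in cams:
    im,d=optics.read_camera(cam); P=cloud(cam,d); ii=im.astype(int); X,Y,Z=np.moveaxis(P,-1,0)
    for k,c in C.items():
        D=np.hypot(X-c[0],Y-c[1]); m=(D<.042)&(abs(Z-.022)<.008)&(ii.max(-1)-ii.min(-1)<32)
        g=rim(m); q=P[g]; q=q[np.hypot(q[:,0]-c[0],q[:,1]-c[1])>.028]
        if len(q)>25: x,e=circ(q,.0335,c); print(cam,'pad',k,len(q),x.round(4),round(e,4))
    c=C[pad]; D=np.hypot(X-c[0],Y-c[1])
    b=P[(D<.06)&(Z>base+.004)&(Z<base+hb-.004)&(D<rb+.012)]
    if len(b)>40: x,e=circ(b,rb,c); print(cam,'body',len(b),x.round(4),round(e,4))
    t=P[(D<r+.012)&(abs(Z-base-h)<.004)]
    if len(t)>10: print(cam,'cap',len(t),'minmax',((t.max(0)+t.min(0))/2)[:2].round(4),'ext',np.ptp(t,0)[:2].round(3),'ymax-r',round(t[:,1].max()-r,4),'z',t[:,2].mean().round(4))
E
python3 fit.py 100 4 .069 wrist scene
```

```text
wrist pad 2 133 [0.6305 0.0543] 0.0011
wrist pad 3 346 [ 0.6157 -0.0326] 0.0011
wrist pad 4 213 [ 0.6008 -0.1194] 0.0018
wrist body 3148 [ 0.5972 -0.1222] 0.0042
wrist cap 3579 minmax [ 0.6003 -0.1207] ext [0.065 0.04 ] ymax-r -0.1218 z 0.1694
scene pad 1 82 [0.6451 0.1402] 0.003
scene pad 2 81 [0.6298 0.0542] 0.0028
scene pad 3 73 [ 0.615  -0.0335] 0.003
scene pad 4 62 [ 0.5997 -0.12  ] 0.0024
scene body 390 [ 0.5961 -0.1222] 0.0044
scene cap 80 minmax [ 0.6003 -0.1219] ext [0.063 0.045] ymax-r -0.1205 z 0.1681
```

```bash
python3 -m inch '{"travel":[[0.0027,0.0027,0.005],[0.0027,0.0027,0.015],[0.0027,0.0027,0.025],[0.0027,0.0027,0.033],[0.0027,0.0027,0.038],[0.0027,0.0027,0.041],[0.0027,0.0027,0.042],[0.0027,0.0027,0.042],[0.0027,0.0027,0.042]],"spin":[0,0,0,0,0,0,0,0,0]}'
python3 fit.py 100 4 .027 wrist scene; python3 go.py p4,.0445
```

```text
t: 10.07
tool_pos: [0.6022, -0.1165, 0.0508]
orientation: [2.398, 2.029, 0.001]
force: [-0.3, 0.9, -3.2]
opening: 0.0578
gripper_force: 25.0
wrist pad 2 76 [0.6304 0.054 ] 0.0003
wrist pad 3 446 [ 0.6155 -0.0326] 0.0011
wrist pad 4 321 [ 0.6005 -0.1204] 0.0025
wrist body 3049 [ 0.6007 -0.1194] 0.0036
wrist cap 3571 minmax [ 0.6019 -0.118 ] ext [0.061 0.04 ] ymax-r -0.119 z 0.1279
scene pad 1 81 [0.6441 0.1405] 0.0029
scene pad 2 77 [0.6296 0.0535] 0.0029
scene pad 3 69 [ 0.6148 -0.0328] 0.0028
scene pad 4 53 [ 0.5992 -0.1209] 0.0023
scene body 345 [ 0.5995 -0.1194] 0.0031
scene cap 76 minmax [ 0.6017 -0.1161] ext [0.06  0.038] ymax-r -0.118 z 0.1269
p4,.0445 delta [-0.0035 -0.0016  0.0065]
spin 0.005 tilt [ 0.001 -0.    -1.   ] pos [ 0.6023 -0.1166  0.051 ] q [-0.27  0.28  1.6   0.    1.27 -0.11] t 10.17 F [ 0.   0.4 -2.3] 0.05806902322988663
```

```bash
python3 -m inch '{"travel":[[0,0,0.002],[0,0,0.004],[0,0,0.005],[0,0,0.0055],[0,0,0.0055],[0,0,0.0055]],"spin":[0,0,0,0,0,0]}'
python3 -m inch '{"travel":[[0,0,0.0005],[0,0,0.001],[0,0,0.001],[0,0,0.001]],"spin":[0,0,0,0]}'
```

```text
t: 10.67
tool_pos: [0.6018, -0.1164, 0.0448]
orientation: [-2.398, -2.03, 0.0]
force: [0.6, -0.1, -2.1]
opening: 0.0579
gripper_force: 25.0
t: 11.0
tool_pos: [0.6019, -0.1165, 0.0446]
orientation: [2.398, 2.03, 0.0]
force: [-3.1, 1.2, 5.5]
opening: 0.0577
gripper_force: 25.0
```

```bash
python3 -m inch '{"travel":[[0,0,0],[0,0,0],[0,0,0],[0,0,0],[0,0,0],[0,0,0]],"spin":[0,0,0,0,0,0]}' 0 20
python3 -m inch '{"travel":[[0,0,-0.02],[0,0,-0.05],[0,0,-0.08],[0,0,-0.11],[0,0,-0.12],[0,0,-0.12]],"spin":[0,0,0,0,0,0]}'
python3 fit.py 100 4 .022 wrist scene; python3 go.py b30,.1 b50,.16
```

```text
t: 11.5
tool_pos: [0.6019, -0.1164, 0.0438]
orientation: [2.398, 2.03, 0.0]
force: [-0.5, -0.1, -1.2]
opening: 0.0913
gripper_force: 0.0
t: 12.0
tool_pos: [0.6043, -0.1171, 0.1681]
orientation: [2.394, 2.026, 0.006]
force: [1.0, -0.0, 0.2]
opening: 0.093
gripper_force: 0.0
wrist pad 2 197 [0.6287 0.0548] 0.0019
wrist pad 3 267 [ 0.6136 -0.0322] 0.0011
wrist pad 4 226 [ 0.5986 -0.1208] 0.0022
wrist body 625 [ 0.5985 -0.1192] 0.0015
wrist cap 1581 minmax [ 0.599  -0.1187] ext [0.041 0.041] ymax-r -0.1194 z 0.119
scene pad 1 82 [0.6454 0.1404] 0.0029
scene pad 2 74 [0.6298 0.0531] 0.0027
scene pad 3 71 [ 0.6147 -0.0332] 0.0028
scene pad 4 73 [ 0.5978 -0.1223] 0.0023
scene body 338 [ 0.5994 -0.1196] 0.0017
scene cap 128 minmax [ 0.6002 -0.1166] ext [0.042 0.044] ymax-r -0.1157 z 0.1207
b30,.1 delta [-0.0047 -0.1364  0.063 ]
b50,.16 delta [ 0.2369 -0.1894  0.003 ]
spin 0.005 tilt [-0.  0. -1.] pos [ 0.6016 -0.1164  0.1629] q [-0.27  0.18  1.49 -0.    1.47 -0.11] t 12.1 F [-0.8 -0.5 -1. ] 0.09312721140482891
```

```bash
python3 -m inch '{"travel":[[0.015,-0.012,0],[0.04,-0.032,0],[0.07,-0.056,0],[0.1,-0.08,0],[0.13,-0.104,0],[0.16,-0.128,0],[0.19,-0.152,0],[0.215,-0.172,0],[0.237,-0.19,0],[0.237,-0.19,0]],"spin":[0,0,0,0,0,0,0,0,0,0]}'
python3 -m inch '{"travel":[[0,0,0.01],[0,0,0.02],[0,0,0.03]],"spin":[0,0,0]}'
python3 - <<'E'
from m import *
im,d=optics.read_camera('wrist'); P=cloud('wrist',d); print(caps(P))
E
python3 go.py b50,.009
```

```text
t: 12.93
tool_pos: [0.4497, 0.1521, 0.1609]
orientation: [-2.391, -2.031, 0.006]
force: [-0.2, 0.6, -0.0]
opening: 0.0931
gripper_force: 0.0
t: 13.18
tool_pos: [0.4531, 0.1476, 0.1313]
orientation: [-2.398, -2.028, 0.004]
force: [0.1, 0.1, -0.7]
opening: 0.0928
gripper_force: 0.0
{'15': (529, array([0.4363, 0.2804, 0.4362, 0.2807, 0.0373])), '50': (1230, array([0.4519, 0.1496, 0.4517, 0.149 , 0.0775]))}
b50,.009 delta [0.0019 0.0025 0.12  ]
spin 0.004 tilt [-0.005 -0.001 -1.   ] pos [0.4518 0.1472 0.129 ] q [ 0.21 -0.16  1.9  -0.    1.41  0.37] t 13.23 F [-0.9 -0.5 -2.9] 0.09267201704559275
```

```bash
python3 -m inch '{"travel":[[0.001,0.001,0.02],[0.001,0.001,0.045],[0.001,0.001,0.07],[0.001,0.001,0.095],[0.001,0.001,0.112],[0.001,0.001,0.119],[0.001,0.001,0.119],[0.001,0.001,0.119],[0.001,0.001,0.119]],"spin":[0,0,0,0,0,0,0,0,0]}'
python3 -m inch '{"travel":[[0,0,0],[0,0,0],[0,0,0],[0,0,0],[0,0,0],[0,0,0],[0,0,0],[0,0,0],[0,0,0]],"spin":[0,0,0,0,0,0,0,0,0]}' 1 20
python3 -m inch '{"travel":[[0,0,-0.01],[0,0,-0.025],[0,0,-0.04],[0,0,-0.055],[0,0,-0.07],[0,0,-0.07]],"spin":[0,0,0,0,0,0]}'
python3 go.py p3,.079
```

```text
t: 13.98
tool_pos: [0.4559, 0.1494, 0.016]
orientation: [2.398, 2.028, 0.002]
force: [0.0, -0.3, 0.5]
opening: 0.0934
gripper_force: 0.0
t: 14.73
tool_pos: [0.4546, 0.1496, 0.0148]
orientation: [-2.398, -2.03, 0.0]
force: [-1.4, 0.7, 1.3]
opening: 0.0478
gripper_force: 20.0
t: 15.23
tool_pos: [0.457, 0.15, 0.0885]
orientation: [2.396, 2.028, 0.007]
force: [1.0, 0.8, -1.1]
opening: 0.0478
gripper_force: 20.0
p3,.079 delta [-0.1544  0.1863  0.0102]
spin 0.005 tilt [ 0.005  0.001 -1.   ] pos [0.457  0.15   0.0885] q [ 0.21 -0.12  1.94  0.    1.32  0.38] t 15.23 F [ 1.   0.8 -1.1] 0.0478070183043713
```

```bash
python3 -m inch '{"travel":[[-0.008,0.01,0],[-0.025,0.03,0],[-0.045,0.054,0],[-0.068,0.082,0],[-0.092,0.111,0],[-0.115,0.139,0],[-0.135,0.163,0],[-0.149,0.18,0],[-0.1545,0.187,0],[-0.1545,0.187,0]],"spin":[0,0,0,0,0,0,0,0,0,0]}'
python3 -m inch '{"travel":[[0,0,0.01],[0,0,0.02],[0,0,0.03],[0,0,0.03],[0,0,0.03]],"spin":[0,0,0,0,0]}'
python3 fit.py 50 3 .04 wrist scene; python3 go.py p3,.037
```

```text
t: 16.07
tool_pos: [0.6138, -0.0359, 0.0832]
orientation: [-2.4, -2.026, 0.002]
force: [0.6, 0.2, -2.0]
opening: 0.0476
gripper_force: 20.0
t: 16.48
tool_pos: [0.6119, -0.0327, 0.0531]
orientation: [-2.395, -2.03, 0.003]
force: [-0.3, -0.0, -2.7]
opening: 0.0477
gripper_force: 20.0
wrist pad 1 48 [0.6463 0.1404] 0.0003
wrist pad 2 445 [0.6315 0.0538] 0.0012
wrist pad 3 265 [ 0.6167 -0.0329] 0.0021
wrist pad 4 104 [ 0.6003 -0.1257] 0.002
wrist body 2009 [ 0.6121 -0.033 ] 0.0038
wrist cap 1968 minmax [ 0.6165 -0.0328] ext [0.055 0.035] ymax-r -0.0328 z 0.1191
scene pad 1 84 [0.6457 0.1397] 0.0028
scene pad 2 80 [0.6302 0.0534] 0.0026
scene pad 3 59 [ 0.6143 -0.0338] 0.0023
scene pad 4 27 [ 0.5968 -0.1211] 0.0025
scene body 236 [ 0.6109 -0.0334] 0.0042
scene cap 55 minmax [ 0.6149 -0.0267] ext [0.056 0.02 ] ymax-r -0.034 z 0.1183
p3,.037 delta [0.0005 0.0016 0.018 ]
spin 0.006 tilt [ 0.  0. -1.] pos [ 0.6135 -0.0332  0.055 ] q [-0.14  0.27  1.59  0.    1.28  0.03] t 16.58 F [ 0.3 -0.7 -1.5] 0.047993843342288345
```

```bash
python3 -m inch '{"travel":[[0.0005,0.001,0.003],[0.0005,0.003,0.007],[0.0005,0.003,0.011],[0.0005,0.003,0.014],[0.0005,0.003,0.0155],[0.0005,0.003,0.016],[0.0005,0.003,0.016],[0.0005,0.003,0.016]],"spin":[0,0,0,0,0,0,0,0]}'
python3 fit.py 50 3 .023 wrist;python3 go.py p3,.037
```

```text
t: 17.25
tool_pos: [0.6167, -0.0338, 0.0389]
orientation: [2.398, 2.03, 0.0]
force: [0.1, 0.0, -3.3]
opening: 0.0478
gripper_force: 20.0
wrist pad 2 536 [0.6306 0.054 ] 0.0016
wrist pad 3 238 [ 0.616  -0.0325] 0.0014
wrist pad 4 223 [ 0.5998 -0.1249] 0.0021
wrist body 1890 [ 0.6157 -0.0338] 0.0035
wrist cap 2006 minmax [ 0.6168 -0.0335] ext [0.055 0.035] ymax-r -0.0336 z 0.1037
p3,.037 delta [ 0.0005 -0.0018  0.002 ]
spin 0.005 tilt [ 0. -0. -1.] pos [ 0.6169 -0.0338  0.039 ] q [-0.14  0.3   1.59  0.    1.25  0.03] t 17.3 F [-0.2 -0.5 -2. ] 0.04756632486394863
```

```bash
python3 -m inch '{"travel":[[0.001,0,0.0005],[0.001,0,0.001],[0.001,0,0.0015],[0.001,0,0.0018],[0.001,0,0.0018],[0.001,0,0.0018]],"spin":[0,0,0,0,0,0]}'
```

```text
t: 17.8
tool_pos: [0.6169, -0.0328, 0.037]
orientation: [-2.398, -2.03, -0.0]
force: [0.4, -0.4, -2.9]
opening: 0.0481
gripper_force: 20.0
```

```bash
python3 -m inch '{"travel":[[0,0,0.0003],[0,0,0.0007],[0,0,0.001],[0,0,0.001],[0,0,0.001]],"spin":[0,0,0,0,0]}'
```

```text
t: 18.22
tool_pos: [0.617, -0.0328, 0.0369]
orientation: [2.398, 2.03, 0.0]
force: [-4.6, -0.1, 5.7]
opening: 0.0476
gripper_force: 20.0
```

```bash
python3 -m inch '{"travel":[[0,0,0],[0,0,0],[0,0,0],[0,0,0],[0,0,0],[0,0,0]],"spin":[0,0,0,0,0,0]}' 0 20
python3 -m inch '{"travel":[[0,0,-0.02],[0,0,-0.05],[0,0,-0.08],[0,0,-0.11],[0,0,-0.12],[0,0,-0.12]],"spin":[0,0,0,0,0,0]}'
python3 fit.py 50 3 .022 wrist scene; python3 go.py b30,.12
```

```text
t: 18.72
tool_pos: [0.6169, -0.0328, 0.036]
orientation: [-2.398, -2.03, -0.0]
force: [-0.1, 0.6, 0.1]
opening: 0.0833
gripper_force: 0.0
t: 19.22
tool_pos: [0.6194, -0.0331, 0.1603]
orientation: [2.394, 2.026, 0.007]
force: [0.4, 0.5, -0.6]
opening: 0.093
gripper_force: 0.0
wrist pad 1 185 [0.6435 0.1414] 0.0011
wrist pad 2 264 [0.6285 0.0542] 0.0009
wrist pad 3 186 [ 0.6138 -0.0326] 0.0017
wrist pad 4 198 [ 0.599  -0.1205] 0.0023
wrist body 425 [ 0.6137 -0.0329] 0.0013
wrist cap 980 minmax [ 0.6139 -0.0325] ext [0.033 0.034] ymax-r -0.0331 z 0.099
scene pad 1 85 [0.6449 0.1411] 0.0029
scene pad 2 81 [0.6298 0.0534] 0.0026
scene pad 3 59 [ 0.6145 -0.0328] 0.0022
scene pad 4 48 [ 0.5972 -0.1214] 0.0028
scene body 214 [ 0.6146 -0.0329] 0.0018
scene cap 89 minmax [ 0.617  -0.0318] ext [0.036 0.033] ymax-r -0.0328 z 0.1006
b30,.12 delta [-0.0897 -0.1374  0.0352]
spin 0.005 tilt [-0.  0. -1.] pos [ 0.6167 -0.0328  0.1552] q [-0.14  0.2   1.49  0.    1.46  0.03] t 19.32 F [-0.1 -0.4 -0.1] 0.0930774115914819
```

```bash
python3 -m inch '{"travel":[[-0.01,-0.015,0],[-0.025,-0.038,0],[-0.042,-0.064,0],[-0.06,-0.092,0],[-0.075,-0.115,0.01],[-0.086,-0.132,0.02],[-0.09,-0.138,0.03],[-0.09,-0.138,0.035],[-0.09,-0.138,0.035],[-0.09,-0.138,0.035]],"spin":[0,0,0,0,0,0,0,0,0,0]}'
python3 - <<'E'
from m import *
im,d=optics.read_camera('wrist'); P=cloud('wrist',d); print(caps(P))
E
python3 go.py b30,-.004
```

```text
t: 20.15
tool_pos: [0.4655, -0.0983, 0.1198]
orientation: [-2.396, -2.028, 0.002]
force: [0.2, 0.5, -0.5]
opening: 0.0929
gripper_force: 0.0
{'30': (787, array([ 0.4664, -0.0974,  0.4663, -0.0982,  0.0604]))}
b30,-.004 delta [-1.000e-04  3.000e-04  1.245e-01]
spin 0.005 tilt [-0.001  0.    -1.   ] pos [ 0.4661 -0.0984  0.1205] q [-0.32 -0.16  1.92  0.    1.39 -0.15] t 20.2 F [ 0.2 -0.3  0.4] 0.09297103546527993
```

```bash
python3 -m inch '{"travel":[[0,0,0.02],[0,0,0.045],[0,0,0.07],[0,0,0.095],[0,0,0.112],[0,0,0.12],[0,0,0.124],[0,0,0.124],[0,0,0.124]],"spin":[0,0,0,0,0,0,0,0,0]}'
python3 -m inch '{"travel":[[0,0,0],[0,0,0],[0,0,0],[0,0,0],[0,0,0],[0,0,0],[0,0,0],[0,0,0],[0,0,0],[0,0,0]],"spin":[0,0,0,0,0,0,0,0,0,0]}' 1 15
```

```text
t: 20.95
tool_pos: [0.467, -0.0989, -0.0019]
orientation: [2.397, 2.029, 0.001]
force: [-0.0, -0.1, -0.4]
opening: 0.0929
gripper_force: 0.0
t: 21.78
tool_pos: [0.4659, -0.0987, -0.003]
orientation: [2.398, 2.03, 0.0]
force: [-0.3, 0.4, 0.6]
opening: 0.039
gripper_force: 15.0
```

```bash
python3 -m inch '{"travel":[[0,0,-0.01],[0,0,-0.025],[0,0,-0.04],[0,0,-0.055],[0,0,-0.07],[0,0,-0.075],[0,0,-0.075]],"spin":[0,0,0,0,0,0,0]}'
python3 go.py p2,.072
```

```text
t: 22.37
tool_pos: [0.4672, -0.0992, 0.074]
orientation: [2.396, 2.028, 0.003]
force: [0.8, -0.1, -1.1]
opening: 0.0387
gripper_force: 15.0
p2,.072 delta [0.1775 0.1353 0.0024]
spin 0.005 tilt [ 0.003 -0.001 -1.   ] pos [ 0.4672 -0.0992  0.074 ] q [-0.32 -0.11  1.96  0.    1.29 -0.15] t 22.37 F [ 0.8 -0.1 -1.1] 0.0387044888567248
```

```bash
python3 -m inch '{"travel":[[0.01,0,0],[0.03,0,0],[0.055,0,0],[0.08,0,0],[0.105,0,0],[0.13,0,0],[0.155,0.008,0],[0.17,0.022,0],[0.1775,0.04,0],[0.1775,0.06,0]],"spin":[0,0,0,0,0,0,0,0,0,0]}'
python3 -m inch '{"travel":[[0,0.022,0],[0,0.045,0],[0,0.063,0],[0,0.074,0.01],[0,0.0785,0.02],[0,0.0785,0.03],[0,0.0785,0.035],[0,0.0785,0.035],[0,0.0785,0.035]],"spin":[0,0,0,0,0,0,0,0,0]}'
python3 fit.py 30 2 .04 wrist scene; python3 go.py p2,.019
```

```text
t: 23.2
tool_pos: [0.5535, 0.0693, 0.0702]
orientation: [-2.394, -2.031, 0.003]
force: [-0.1, 0.9, -1.2]
opening: 0.0382
gripper_force: 15.0
t: 23.95
tool_pos: [0.6303, 0.0538, 0.036]
orientation: [-2.397, -2.029, 0.003]
force: [-0.6, -0.2, -1.0]
opening: 0.0388
gripper_force: 15.0
wrist pad 1 522 [0.6462 0.1408] 0.0016
wrist pad 2 265 [0.6317 0.0539] 0.0017
wrist pad 3 130 [ 0.6164 -0.0337] 0.0021
wrist body 1443 [0.6303 0.0546] 0.0038
wrist cap 1320 minmax [0.6319 0.0608] ext [0.046 0.016] ymax-r 0.055 z 0.0996
scene pad 1 88 [0.6454 0.1399] 0.0028
scene pad 2 60 [0.6293 0.053 ] 0.0019
scene pad 4 41 [ 0.5968 -0.1235] 0.0024
scene body 115 [0.6286 0.0547] 0.0036
scene cap 34 minmax [0.6315 0.0625] ext [0.047 0.016] ymax-r 0.0565 z 0.0994
p2,.019 delta [-0.0004 -0.0017  0.0186]
spin 0.005 tilt [ 0.001  0.    -1.   ] pos [0.6317 0.0536 0.0376] q [0.   0.34 1.54 0.   1.26 0.17] t 24.05 F [ 0.3  0.5 -0.9] 0.03820985162562447
```

```bash
python3 -m inch '{"travel":[[-0.001,0.0005,0.004],[-0.001,0.0005,0.008],[-0.001,0.0005,0.012],[-0.001,0.0005,0.015],[-0.001,0.0005,0.0165],[-0.001,0.0005,0.017],[-0.001,0.0005,0.017],[-0.001,0.0005,0.017]],"spin":[0,0,0,0,0,0,0,0]}'
python3 -m inch '{"travel":[[0,0,0.0005],[0,0,0.001],[0,0,0.0015],[0,0,0.0015],[0,0,0.0015]],"spin":[0,0,0,0,0]}'
python3 fit.py 30 2 .022 wrist
```

```text
t: 24.72
tool_pos: [0.6322, 0.0524, 0.0201]
orientation: [2.398, 2.03, 0.0]
force: [-0.3, 0.3, -1.1]
opening: 0.0388
gripper_force: 15.0
t: 25.13
tool_pos: [0.6324, 0.0524, 0.0191]
orientation: [2.398, 2.029, 0.001]
force: [-1.3, 0.2, 3.7]
opening: 0.0386
gripper_force: 15.0
wrist pad 1 525 [0.6455 0.1408] 0.0015
wrist pad 2 242 [0.6308 0.0542] 0.0015
wrist pad 3 187 [ 0.6157 -0.0324] 0.0017
wrist body 1445 [0.6313 0.0533] 0.004
wrist cap 1331 minmax [0.6316 0.0597] ext [0.047 0.016] ymax-r 0.0538 z 0.0817
```

```bash
python3 -m inch '{"travel":[[0,0,0],[0,0,0],[0,0,0],[0,0,0],[0,0,0],[0,0,0],[0,0,0]],"spin":[0,0,0,0,0,0,0]}' 0 20
python3 -m inch '{"travel":[[0,0,-0.02],[0,0,-0.05],[0,0,-0.08],[0,0,-0.1],[0,0,-0.12],[0,0,-0.12]],"spin":[0,0,0,0,0,0]}'
python3 fit.py 30 2 .022 wrist; python3 go.py b15,.11
```

```text
t: 25.77
tool_pos: [0.6321, 0.0524, 0.0185]
orientation: [-2.398, -2.03, 0.0]
force: [0.3, 0.3, 0.3]
opening: 0.0806
gripper_force: 0.0
t: 26.27
tool_pos: [0.6352, 0.0524, 0.1444]
orientation: [2.394, 2.026, 0.01]
force: [0.3, -0.7, 1.5]
opening: 0.0931
gripper_force: 0.0
wrist pad 1 278 [0.6443 0.1407] 0.001
wrist pad 2 266 [0.6295 0.0544] 0.0014
wrist pad 3 160 [ 0.6145 -0.0332] 0.0017
wrist pad 4 122 [ 0.5997 -0.1231] 0.0022
wrist body 266 [0.6301 0.0529] 0.0007
wrist cap 678 minmax [0.6302 0.0538] ext [0.027 0.027] ymax-r 0.0535 z 0.0793
b15,.11 delta [ 0.1917 -0.2305  0.0307]
spin 0.005 tilt [ 0.006  0.    -1.   ] pos [0.6342 0.0524 0.1418] q [0.   0.25 1.45 0.   1.43 0.17] t 26.32 F [ 0.5 -0.4  0.6] 0.09330809286465816
```

```bash
python3 -m inch '{"travel":[[0.015,-0.018,0],[0.035,-0.042,0],[0.06,-0.072,0],[0.085,-0.102,0],[0.11,-0.132,0],[0.135,-0.162,0],[0.16,-0.192,0],[0.18,-0.216,0],[0.193,-0.229,0],[0.193,-0.229,0.01]],"spin":[0,0,0,0,0,0,0,0,0,0]}'
python3 -m inch '{"travel":[[0,0,0.01],[0,0,0.02],[0,0,0.02],[0,0,0.02]],"spin":[0,0,0,0]}'
python3 - <<'E'
from m import *
im,d=optics.read_camera('wrist'); P=cloud('wrist',d); print(caps(P))
E
python3 go.py b15,-.017
```

```text
t: 27.15
tool_pos: [0.4363, 0.2836, 0.1287]
orientation: [-2.394, -2.033, -0.002]
force: [0.3, 0.2, 1.1]
opening: 0.0932
gripper_force: 0.0
t: 27.48
tool_pos: [0.4378, 0.279, 0.1066]
orientation: [-2.399, -2.027, 0.005]
force: [-0.1, -0.5, 0.6]
opening: 0.0926
gripper_force: 0.0
{'15': (467, array([0.4386, 0.2824, 0.4386, 0.2818, 0.0405]))}
b15,-.017 delta [0.0003 0.0006 0.1246]
spin 0.003 tilt [-0.001 -0.001 -1.   ] pos [0.4384 0.2794 0.1077] q [ 0.47 -0.02  1.81 -0.    1.35  0.64] t 27.53 F [ 0.8  0.2 -0.2] 0.09284536849832309
```

```bash
python3 -m inch '{"travel":[[0.001,0,0.02],[0.001,0,0.045],[0.001,0,0.07],[0.001,0,0.095],[0.001,0,0.11],[0.001,0,0.118],[0.001,0,0.122],[0.001,0,0.122],[0.001,0,0.122]],"spin":[0,0,0,0,0,0,0,0,0]}'
python3 -m inch '{"travel":[[0,0,0],[0,0,0],[0,0,0]],"spin":[0,0,0]}'
python3 go.py b15,-.017
```

```text
t: 28.28
tool_pos: [0.4394, 0.2818, -0.0123]
orientation: [2.398, 2.029, 0.003]
force: [0.3, -0.1, 0.1]
opening: 0.0931
gripper_force: 0.0
t: 28.53
tool_pos: [0.4391, 0.282, -0.0124]
orientation: [2.398, 2.029, 0.003]
force: [0.7, -0.3, -0.3]
opening: 0.0929
gripper_force: 0.0
b15,-.017 delta [-0.0025  0.0001  0.0046]
spin 0.005 tilt [ 0.002  0.001 -1.   ] pos [ 0.4391  0.282  -0.0124] q [0.47 0.13 1.89 0.   1.12 0.64] t 28.53 F [ 0.7 -0.3 -0.3] 0.09290566320888048
```

```bash
python3 -m inch '{"travel":[[0,0,0],[0,0,0],[0,0,0],[0,0,0],[0,0,0],[0,0,0],[0,0,0],[0,0,0],[0,0,0],[0,0,0]],"spin":[0,0,0,0,0,0,0,0,0,0]}' 1 12
python3 -m inch '{"travel":[[0,0,0],[0,0,0]],"spin":[0,0]}'
```

```text
t: 29.37
tool_pos: [0.4383, 0.2815, -0.0135]
orientation: [-2.398, -2.03, 0.0]
force: [0.5, -0.2, -0.1]
opening: 0.0307
gripper_force: 0.3
t: 29.53
tool_pos: [0.4384, 0.2815, -0.0135]
orientation: [2.398, 2.03, -0.0]
force: [-0.3, 0.0, -0.3]
opening: 0.0296
gripper_force: 12.0
```

```bash
python3 -m inch '{"travel":[[0,0,-0.01],[0,0,-0.025],[0,0,-0.04],[0,0,-0.055],[0,0,-0.07],[0,0,-0.075],[0,0,-0.075]],"spin":[0,0,0,0,0,0,0]}'
python3 go.py p1,.0615
```

```text
t: 30.12
tool_pos: [0.4398, 0.2823, 0.0638]
orientation: [2.397, 2.029, 0.006]
force: [-0.3, 0.7, 0.2]
opening: 0.0295
gripper_force: 12.0
p1,.0615 delta [-0.1064  0.2259  0.0028]
spin 0.005 tilt [ 0.003  0.002 -1.   ] pos [0.4398 0.2823 0.0638] q [0.47 0.02 1.85 0.   1.26 0.64] t 30.12 F [-0.3  0.7  0.2] 0.029468699709644948
```

```bash
python3 -m inch '{"travel":[[-0.006,0.012,0],[-0.017,0.036,0],[-0.029,0.062,0],[-0.042,0.09,0],[-0.056,0.12,0],[-0.07,0.15,0],[-0.085,0.18,0],[-0.097,0.205,0],[-0.105,0.222,0],[-0.1065,0.2275,0]],"spin":[0,0,0,0,0,0,0,0,0,0]}'
python3 -m inch '{"travel":[[0,0,0.01],[0,0,0.02],[0,0,0.03],[0,0,0.035],[0,0,0.035],[0,0,0.035]],"spin":[0,0,0,0,0,0]}'
python3 fit.py 15 1 .04 wrist scene; python3 go.py p1,.0085
```

```text
t: 30.95
tool_pos: [0.6467, 0.1354, 0.0597]
orientation: [2.401, 2.026, -0.003]
force: [0.4, -0.1, -1.0]
opening: 0.0295
gripper_force: 12.0
t: 31.45
tool_pos: [0.6439, 0.1395, 0.0257]
orientation: [-2.396, -2.03, 0.002]
force: [-0.4, 0.3, -0.4]
opening: 0.0297
gripper_force: 12.0
wrist pad 1 257 [0.6466 0.1409] 0.0013
wrist pad 2 169 [0.6296 0.0523] 0.0019
wrist body 799 [0.6439 0.1398] 0.0044
wrist cap 1099 minmax [0.6467 0.1445] ext [0.041 0.019] ymax-r 0.1429 z 0.0796
scene pad 1 70 [0.6445 0.1398] 0.002
scene pad 3 52 [ 0.6131 -0.0345] 0.0026
scene pad 4 50 [ 0.597  -0.1215] 0.0023
scene body 57 [0.6422 0.1398] 0.0043
scene cap 16 minmax [0.6466 0.149 ] ext [0.038 0.008] ymax-r 0.1418 z 0.079
p1,.0085 delta [ 0.0005 -0.0004  0.0187]
spin 0.006 tilt [ 0.001  0.    -1.   ] pos [0.6453 0.1394 0.0272] q [0.14 0.42 1.46 0.   1.26 0.3 ] t 31.55 F [-0.1 -0.2  0.1] 0.02965675543732412
```

```bash
python3 -m inch '{"travel":[[0.001,0.0015,0.004],[0.001,0.0015,0.008],[0.001,0.0015,0.012],[0.001,0.0015,0.015],[0.001,0.0015,0.0165],[0.001,0.0015,0.0172],[0.001,0.0015,0.0172],[0.001,0.0015,0.0172]],"spin":[0,0,0,0,0,0,0,0]}'
python3 -m inch '{"travel":[[0,0,0.0005],[0,0,0.001],[0,0,0.0015],[0,0,0.0015],[0,0,0.0015]],"spin":[0,0,0,0,0]}'
python3 fit.py 15 1 .022 wrist
```

```text
t: 32.22
tool_pos: [0.6468, 0.1396, 0.0094]
orientation: [2.398, 2.03, 0.0]
force: [0.1, -0.9, -0.9]
opening: 0.0297
gripper_force: 12.0
t: 32.63
tool_pos: [0.6471, 0.1397, 0.0085]
orientation: [2.398, 2.029, 0.001]
force: [-2.4, -0.8, 5.2]
opening: 0.0296
gripper_force: 12.0
wrist pad 1 260 [0.6457 0.1409] 0.0017
wrist pad 2 155 [0.6308 0.0544] 0.0017
wrist body 804 [0.6459 0.14  ] 0.0043
wrist cap 1102 minmax [0.6467 0.145 ] ext [0.04  0.019] ymax-r 0.1433 z 0.0617
```

Contact is made on the pad. I'll release, retreat and check.

```bash
python3 -m inch '{"travel":[[0,0,0],[0,0,0],[0,0,0],[0,0,0],[0,0,0],[0,0,0],[0,0,0]],"spin":[0,0,0,0,0,0,0]}' 0 20
python3 -m inch '{"travel":[[0,0,-0.02],[0,0,-0.05],[0,0,-0.08],[0,0,-0.11],[0,0,-0.14],[0,0,-0.15]],"spin":[0,0,0,0,0,0]}'
python3 fit.py 15 1 .022 wrist
python3 -m inch '{"travel":[[0.01,-0.03,0],[0.02,-0.06,0],[0.03,-0.09,0],[0.04,-0.12,0],[0.05,-0.15,0],[0.05,-0.16,0],[0.05,-0.16,0],[0.05,-0.16,0]],"spin":[0,0,0,0,0,0,0,0]}'
for b in "15 1" "30 2" "50 3" "100 4"; do python3 fit.py $b .022 scene | egrep 'body|cap'; done
python3 - <<'E'
from h import *
im,d=snap('scene','f.png'); cv2.imwrite('pics/f2.png',cv2.resize(cv2.imread('pics/f.png')[140:300,160:400],(720,480),interpolation=cv2.INTER_CUBIC))
E
```

```text
t: 33.27
tool_pos: [0.6467, 0.1396, 0.0077]
orientation: [-2.398, -2.029, 0.0]
force: [0.5, 1.1, -0.4]
opening: 0.0717
gripper_force: 0.0
t: 33.77
tool_pos: [0.6494, 0.14, 0.164]
orientation: [2.395, 2.027, 0.01]
force: [0.3, 0.2, 1.2]
opening: 0.093
gripper_force: 0.0
wrist pad 1 248 [0.6466 0.1409] 0.0011
wrist pad 2 148 [0.6312 0.054 ] 0.0015
wrist pad 3 129 [ 0.6162 -0.0335] 0.0019
wrist body 80 [0.6463 0.1397] 0.0002
wrist cap 350 minmax [0.6463 0.1396] ext [0.022 0.022] ymax-r 0.1395 z 0.0621
t: 34.48
tool_pos: [0.497, 0.2152, 0.157]
orientation: [2.397, 2.031, -0.001]
force: [0.1, -0.2, 0.3]
opening: 0.0934
gripper_force: 0.0
scene body 59 [0.6448 0.1394] 0.0021
scene cap 47 minmax [0.6457 0.1407] ext [0.022 0.022] ymax-r 0.1405 z 0.0604
scene body 121 [0.6301 0.0532] 0.0018
scene cap 65 minmax [0.6317 0.0547] ext [0.027 0.027] ymax-r 0.0543 z 0.0808
scene body 220 [ 0.6145 -0.033 ] 0.0021
scene cap 85 minmax [ 0.6148 -0.0313] ext [0.034 0.035] ymax-r -0.0312 z 0.1007
scene body 339 [ 0.5992 -0.1195] 0.0019
scene cap 121 minmax [ 0.6016 -0.117 ] ext [0.04  0.041] ymax-r -0.1176 z 0.1209
```

View pics/f2.png

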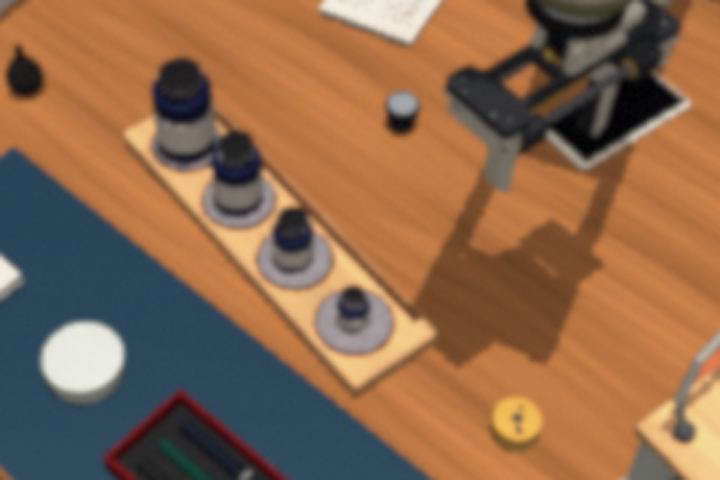

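All four bottles stand upright and centred. The smallest is at (352,310), at the grinder end, and the largest is at (182,115), at the far end. The gripper is clear of everything.

```bash
python3 -c "from plant import close_job; print(close_job())"
```

```text
the job is handed in; nothing more can be done
None
```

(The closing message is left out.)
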